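# Eject the cartridge and hold the reader's inspection door at the mark

### The arm

A 7-joint arm with a two-finger parallel gripper is mounted at the origin on a cart in front of the work surface, level with it; the furniture and walls round the work are solid. World frame = base frame: x ahead of the robot, y to its left, z up, the work surface at z = 0. Lengths are in m, angles in rad, forces in N, time in s.
With the tool pointing down it reaches from about 0.425 to 0.875 m from the base axis. Payload 4.7 kg.
Tool frame: the origin (TCP) lies midway between the tips of the shut fingers; the grasp point (between the pads) lies 19 mm behind it; z points along the fingers, y is the line along which they close (so a half turn about z gives the same grasp; the last joint's range is limited). The gripper opens to 87 mm and grips with 3 to 60 N. Pads are 19 mm wide; open, the fingers measure 117 mm over their backs; the gripper's body (75 mm by 190 mm) begins 51 mm behind the grasp point.
Start: joints at [1.176, 0.321, -0.07, 1.45, 0.023, 1.371, -0.057], TCP at [0.258, -0.596, 0.223] pointing down, gripper open.
Joint ranges: [-2.86, 2.86], [-0.3, 2.09], [-1.38, 1.24], [0.06, 2.45], [-1.56, 4.7], [0.09, 2.05], [-2.69, 2.69]. Speed limits (rad/s): [2.57, 2.57, 3.14, 3.14, 3.14, 3.14, 3.14].

### API

Orientations are given as a rotation vector (axis times angle).
In Python, from bench import ctrl gives the robot as it stands. The module is installed in compiled form; this text tells all that it offers.
- The arm moves only by the shell command python3 -m handwheel 'ROWS' [FORCE]. ROWS is JSON, a list of rows, each a list of 7 numbers: the finger opening in m, from 0 to 0.087, then the shift along the tool's x, y, z in m, then the turn, a rotation vector about the tool's x, y, z in degrees. A call has 1 to 12 rows; each row shifts and turns the commanded pose from where the row before left it, along the tool's axes as they then stand; what a row does not reach is not made up. A row lasts 1/8 s, in which the tool goes at most 62.5 mm and 10.7 degrees, less where a joint would pass 70% of its speed; a pose out of reach is approached as far as the arm can. A call is refused whole if a number of a shift passes 0.0625 or a number of a turn 10.7, either way. A call with a gripper value outside its range is refused whole. The fingers move at their own pace and stop on an object; FORCE is the grip in N (left out, the last holds). Time passes only in rows, so rows that do not move let the fingers close. It gives the time, the measured TCP pose, the force, the opening and the grip force at its end, in the units of the state.
- ctrl.get_state(): the state, without advancing time (a new reading comes with each control period).
- ctrl.get_image(name): name is "scene" or "side" or "wrist"; returns (picture, depth): 384x512x3 uint8, blue, green, red; 384x512 float32, m along the optical axis (not along the pixel's ray), 0 where there is no reading.
- ctrl.camera_info(name): a dict with "intrinsics" (3x3 intrinsics, pixels), "R" (3x3) and "t" (3): a world point X has camera coordinates R X + t. Camera axes: x right, y down, z forward; pixel columns grow to the right and rows downward; lengths in m; the calibration is good to about 2 mm. A picture is of the moment at which its call begins: read the wrist's pose just before it. camera_info takes no time and is no camera call; for the wrist camera it gives the pose at the moment of the call.
- ctrl.close_job(): hands the job in; it is judged then, once.
The state is a dict: "time": time; "joint_positions": joint angles; "qd": joint speeds; "joint_torque": joint torques, N m; "position": TCP position; "tool_rot": TCP orientation; "ft_force": force on the tool from outside, world axes, zero at the start; "torque": the same for the moment, N m; "grip_width": opening from 0.0 (shut) to 1.0 (fully open); "grip_force": force on a finger pad.
Only numpy, scipy, OpenCV 4.12 (cv2) and the standard library are available. Lean on these libraries where they do the work, as an engineer would, in place of code of your own. Each camera call takes 0.05 s, during which the arm holds its last target. There are 200 camera calls.

### The job

Clear the small cartridge reader for inspection: first, with its clear inspection door still shut, push the spring ejector slide all the way towards the front so that the cartridge comes right out of the bay onto the open apron, and let the slide spring back. Then lift the door by its bar until the pointer on its side lines up with the black index arm, without shifting the index arm, and keep it there: the door falls shut by itself, so finish while still holding its bar at that angle. Leave the other things on the desk where they are.

Things in the scene. Friction and masses are not known exactly. Their poses are not given: they have to be found in the camera images.
- reader: Fixed bench unit, white on a grey base, 255 x 150 x 80 mm. Origin on the desk under it; +x to its rear, +y to its left, z up; placed anew each start. Offsets below are in its frame, in mm. Base x -140 to 115, y +-75, top z 20. White cheeks (x -50 to 115, |y| 32 to 75) and the rear deck have their top at z 80. An upright quadrant rail, radius 75 about the hinge axis, stands on the right at y -79.
- bay_mouth (a point): Centre of the bay's open front on its floor: x -50, y 0, z 20. The bay lies behind it (x -50 to 5, 64 mm wide), covered by the door; the open apron lies ahead of it (x -140 to -50, z 20), with 8 mm high rails at y +-40 and a 10 mm high lip at x -136.
- cartridge: Loose flat white block, 50 (x) x 60 (y) x 16 mm, 60 g; origin at the centre of its underside. It starts in the bay, centre about x -22 in the reader's frame, lying on the floor at z 20. Fully pushed out it lies on the apron with its centre at x -80 or further forward (-x); it must be beyond -73.
- ejector (a joint): Ejector slide, metres pushed: 0 home, 0.060 fully pushed towards the reader's front (-x). A spring returns it: 2 N at home to 5 N at the end.
- ejector_tab (a point): Centre of the rear face of the black thumb tab of the ejector (frame parallel to the reader's). The tab stands on the rear deck: 12 mm along x (this point is on the rear face, the tab lies ahead of it), 30 mm along y, from z 88 to 112; this point is at z 100, x 98 when home. Push it towards -x or pinch it. Deck below at z 80.
- door_angle (a joint): Angle of the inspection door, rad: 0 shut (level), grows as the front edge rises, stop at 1.4. The hinge is free: the door falls shut when let go. It weighs 0.2 kg; under 2 N lift at the bar.
- door_hinge (a point): Middle of the door's hinge axis: x 25, y 0, z 83 in the reader's frame. The axis lies along the reader's y.
- door_bar (a point): Middle of the round steel bar that lifts the door: 10 mm thick, 98 mm long along y, 122 mm from the hinge axis, 37 mm ahead of the door's front edge (side arms at y +-45, free between). Shut, it stands at x -97, z 83, free above and below (58 mm over the apron). This frame turns with the door: its x axis runs from the bar towards the hinge.
- door: The inspection door: grey frame with a clear pane, 85 x 124 x 5 mm, with the bar rigid on it. Origin on the hinge axis; x towards the rear when shut.
- index (a joint): Angle of the index arm, rad, on the same axis and scale as joint door_angle: the door is at the mark when both are equal. Set between 0.5 and 0.85 at the start; stiff, leave it.
- index_tip (a point): Tip of the slim black index arm, 104 mm from the hinge axis, 90 mm to the right (-y) of the reader's middle; the arm points from the hinge axis outwards beside the quadrant rail. Frame turns with the arm, x axis from the tip towards the hinge axis. The door's own pointer swings just inside it, at y -71.
- xylene_dropper: Bystander: small brown dropper bottle, 24 x 24 x 73 mm, stands left of the reader. Further left, about x 0.20 to 0.55 and y 0.28 to 0.48 of the room, stands a fixed microscope, under 0.44 m high: pass over it. Origin under its centre.
- coverslip_box: Bystander: small square clear-lidded box, 31 x 31 x 15 mm, left of the reader. Origin under its centre.
- battery_1: Bystander: battery lying down, 15 x 50 x 15 mm, right of the reader. Origin under its centre.
- dropper_bottle: Bystander: white dropper bottle, 34 x 54 x 149 mm, at the back left. Origin under its centre.

How it is judged:
By the outcome, as a careful person would: the job done as asked, in the order asked, and still so for the second after the job is handed in, while the arm keeps its last pose, push and grip.
It also fails if it takes over 53 s, if anything falls off the work surface, if the arm or the gripper's body presses on something with over 40 N, if the wrist force passes 120 N, or if a joint passes its speed limit or range.

## Working session

There is one attempt and no reset: what is moved stays moved. The work goes in short steps, Python scripts to look and compute and a shell command to move; the robot and the scene stay as the last step left them, time stands still between calls to the robot, and variables do not carry over. Pictures are saved under pics/ and viewed, at most 10 in all, crops included, and the job is handed in when it is done.

```bash
mkdir -p pics; python3 - <<'E'
from bench import ctrl
import cv2,numpy as np
s=ctrl.get_state();print(s)
for n in("scene","side"):
    im,d=ctrl.get_image(n);cv2.imwrite(f"pics/{n}0.png",im);np.save(f"pics/{n}0.npy",d);c=ctrl.camera_info(n);print(n,c)
E
```

```text
{'time': 0.0, 'joint_positions': array([ 1.17607242,  0.32181068, -0.07006253,  1.45163762,  0.02262334,
        1.37079829, -0.05685744]), 'qd': array([-5.32689360e-05,  1.00424110e-03,  7.55310004e-04, -9.70762065e-04,
        5.49338262e-05, -5.00085723e-04,  6.05861202e-04]), 'joint_torque': array([ 5.78646541e-04, -4.91289067e+01, -4.03133305e-01, -3.12529743e+01,
       -6.38213125e-02,  4.34953964e-02,  1.57193399e-04]), 'position': array([ 0.25811544, -0.59596911,  0.22148811]), 'tool_rot': array([-3.07440712e+00, -6.37437037e-01,  7.88421821e-04]), 'ft_force': array([-0.15584918,  0.47290217, -1.11737918]), 'torque': array([ 0.02015732, -0.03725744, -0.00310285]), 'grip_force': 0.0, 'grip_width': 0.9965030705480609}
scene {'intrinsics': array([[391.27579012,   0.        , 253.048999  ],
       [  0.        , 391.27579012, 191.03474545],
       [  0.        ,   0.        ,   1.        ]]), 'R': array([[ 0.88715035, -0.46139929, -0.00865752],
       [-0.36341553, -0.68694497, -0.62931372],
       [ 0.28441767,  0.56144217, -0.77710314]]), 't': array([-0.52612564,  0.30805595,  0.72870304])}
side {'intrinsics': array([[408.61780816,   0.        , 252.13573282],
       [  0.        , 408.61780816, 191.11798613],
       [  0.        ,   0.        ,   1.        ]]), 'R': array([[-0.98053047, -0.19635267, -0.00237322],
       [-0.13101865,  0.66317723, -0.73690574],
       [ 0.14626727, -0.72224759, -0.67599135]]), 't': array([0.59336389, 0.11046453, 0.85320218])}
```

View pics/scene0.png

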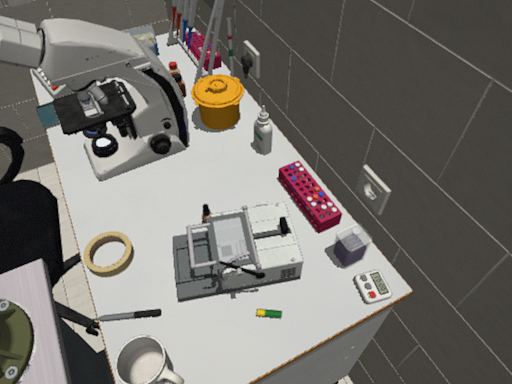

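View pics/side0.png

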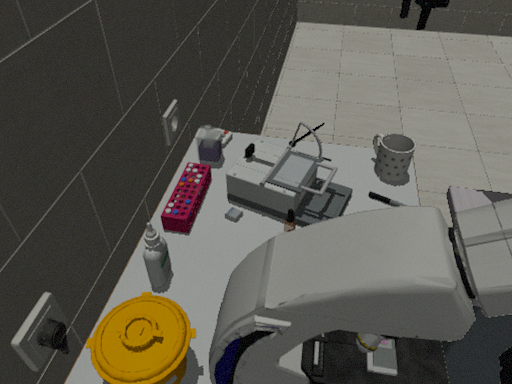

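```bash
cat > h.py <<'E'
from bench import ctrl
import cv2,numpy as np
def cam(n): 
    c=ctrl.camera_info(n); return c["intrinsics"],c["R"],c["t"]
def cloud(d,c):
    K,R,t=c; v,u=np.indices(d.shape)
    P=np.stack([(u-K[0,2])/K[0,0]*d,(v-K[1,2])/K[1,1]*d,d],-1)
    return (P-t)@R
def ray(c,u,v,z):
    K,R,t=c; r=R.T@np.array([(u-K[0,2])/K[0,0],(v-K[1,2])/K[1,1],1]); o=-R.T@t
    return o+r*(z-o[2])/r[2]
def tri(c1,p1,c2,p2):
    A=[];b=[]
    for (K,R,t),(u,v) in((c1,p1),(c2,p2)):
        P=K@np.c_[R,t]
        for w,k in((u,0),(v,1)): A.append(w*P[2,:3]-P[k,:3]);b.append(P[k,3]-w*P[2,3])
    return np.linalg.lstsq(np.array(A),np.array(b),rcond=None)[0]
def proj(c,X):
    K,R,t=c;p=K@(R@np.asarray(X)+t);return p[:2]/p[2]
E
python3 - <<'E'
from h import *
a=cv2.imread("pics/scene0.png")[190:310,160:320];b=cv2.imread("pics/side0.png")[115:235,215:375]
cv2.imwrite("pics/c1.png",np.vstack([cv2.resize(a,None,fx=2.5*1,fy=2.5,interpolation=2),cv2.resize(b,None,fx=2.5,fy=2.5,interpolation=2)]))
c=cam("scene");d=np.load("pics/scene0.npy");W=cloud(d,c)
for p in [(240,235),(180,280),(268,215),(275,270),(285,225),(231,300)]: print(p,W[p[1],p[0]].round(3),d[p[1],p[0]])
roi=np.zeros(d.shape,bool);roi[190:310,160:320]=1
for z,tol in((.08,.004),(.02,.004)):
    m=roi&(abs(W[...,2]-z)<tol);Q=W[m][:,:2];print(z,m.sum(),cv2.minAreaRect((Q*1000).astype(np.float32)),cv2.boxPoints(cv2.minAreaRect((Q*1000).astype(np.float32))))
for n in("scene","side"):
  K,R,t=cam(n);print(n,-R.T@t,proj((K,R,t),[0,0,0]))
E
```

```text
(240, 235) [ 0.541 -0.045  0.086] 0.7906012
(180, 280) [ 0.4   -0.05   0.025] 0.7952132
(268, 215) [ 0.617 -0.024  0.078] 0.8298866
(275, 270) [ 0.371 -0.44   0.756] 0.0
(285, 225) [ 0.623 -0.081  0.111] 0.77464336
(231, 300) [ 0.478 -0.125 -0.003] 0.79649174
0.08 3431 ((540.0752563476562, -60.11891174316406), (167.54617309570312, 216.97854614257812), 74.43045806884766) [[ 413.0816   -111.698616]
 [ 622.0982   -169.93735 ]
 [ 667.0689     -8.539207]
 [ 458.0523     49.699524]]
0.02 2117 ((579.1143798828125, -22.723037719726562), (226.55172729492188, 347.9795227050781), 74.23100280761719) [[ 380.8889    -84.45241 ]
 [ 715.7723   -179.01917 ]
 [ 777.33984    39.006332]
 [ 442.45648   133.57309 ]]
scene [ 0.37144884 -0.44026112  0.75558631] [-29.45322039 356.44483714]
side [0.47148873 0.65947424 0.65956742] [536.3111093  244.02194608]
```

View pics/c1.png

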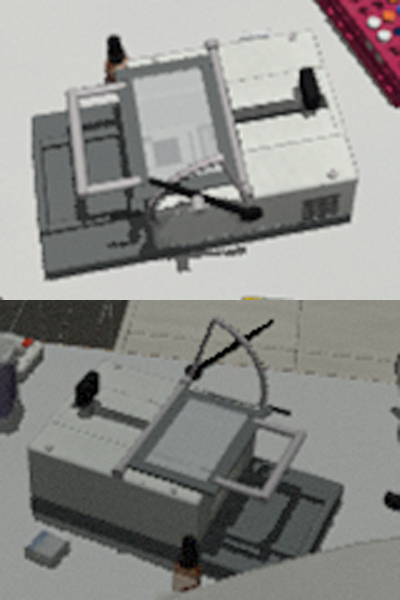

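```bash
python3 - <<'E'
from h import *
c=cam("scene");s=cam("side")
for n,uv,z in[("RR",(302.8,262.8),.08),("RL",(284.8,201.2),.08),("FL",(173.2,236),.02),("FRbot",(179.2,301.2),0)]: print(n,ray(c,*uv,z).round(4))
for n,uv,z in[("RL",(227,175.8),.08),("RR",(259.8,138.2),.08)]: print("side",n,ray(s,*uv,z).round(4))
print("tip",tri(c,(219.2,262),s,(323.8,123)),"hub",tri(c,(262,275),s,(291.8,143.8)))
# bar ends: scene crop (70,93),(83,192); side (302,432)->, (217,482)
f=lambda x,y:(160+x/2.5,190+y/2.5); g=lambda x,y:(215+x/2.5,115+(y-300)/2.5)
print("bar",tri(c,f(71,93),s,g(220,485)),tri(c,f(84,191),s,g(301,433)))
# white top cleaned
im=cv2.imread("pics/scene0.png");d=np.load("pics/scene0.npy");W=cloud(d,c)
for z in(.08,):
  m=((abs(W[...,2]-z)<.006)&(im.min(2)>150)).astype(np.uint8);m[:190]=0;m[310:]=0;m[:,:200]=0;m[:,320:]=0
  n,l,st,_=cv2.connectedComponentsWithStats(m);print(st)
  k=np.isin(l,[i for i in range(1,n) if st[i,4]>200]);r=cv2.minAreaRect((W[k][:,:2]*1000).astype(np.float32));print(r,cv2.boxPoints(r))
m=(im.max(2)<60)&(W[...,2]>.086)&(W[...,2]<.118);m[:200]=0;m[245:]=0;m[:,:270]=0;m[:,300:]=0
print("tab",m.sum(),W[m].mean(0),np.ptp(W[m],0))
E
```

```text
RR [ 0.6214 -0.1554  0.08  ]
RL [ 0.6666 -0.0097  0.08  ]
FL [0.4249 0.0602 0.02  ]
FRbot [ 0.3831 -0.0793  0.    ]
side RL [0.6606 0.0023 0.08  ]
side RR [ 0.6161 -0.1509  0.08  ]
tip [ 0.46712721 -0.12179897  0.16070157] hub [ 0.53764075 -0.14196808  0.08106195]
bar [0.4747023  0.02156995 0.08517547] [ 0.43032295 -0.06601208  0.08328747]
[[     0      0    512    384 193069]
 [   245    203     59     66   2245]
 [   243    207      1      1      1]
 [   211    210     32      7     82]
 [   213    217     34     45   1057]
 [   246    218      1      1      1]
 [   207    223      3      2      3]
 [   200    224      6      4      9]
 [   204    224      3      2      3]
 [   200    228      1      1      1]
 [   249    230      2      2      2]
 [   251    239      1      2      2]
 [   253    247      2      2      3]
 [   242    256      7      3     11]
 [   239    259      2      1      2]
 [   213    261      3      3      4]
 [   200    262      9      4     14]
 [   209    262      2      2      2]
 [   241    264     15      6     59]
 [   223    268     13      6     38]]
((569.0687866210938, -58.35279846191406), (149.54736328125, 162.1693878173828), 73.71627807617188) [[ 470.27072  -107.391266]
 [ 625.9347   -152.8626  ]
 [ 667.8668     -9.314331]
 [ 512.2029     36.156998]]
tab 102 [ 0.62151912 -0.07848221  0.10678634] [0.01598663 0.02817397 0.02162695]
```

```bash
python3 -m handwheel '[[0.03,0,0,-0.02,0,0,-10],[0.03,0,0,-0.02,0,0,-10],[0.03,0,0,0,0,0,-10],[0.03,0,0,0,0,0,-10],[0.03,0,0,0,0,0,-9.8],[0.03,0.05,0.02,0,0,0,0],[0.03,0.05,0.02,0,0,0,0],[0.03,0.05,0.02,0,0,0,0],[0.03,0.05,0.02,0,0,0,0],[0.03,0.05,0.02,0,0,0,0],[0.03,0.05,0.02,0,0,0,0],[0.03,0.05,0.02,0,0,0,0]]' 20
cat > w.py <<'E'
from h import *
import sys
from scipy.spatial.transform import Rotation as Ro
O=np.array([0.5355,-0.048,0]);yaw=np.radians(-16.4)
if __name__=="__main__":
    s=ctrl.get_state();T=Ro.from_rotvec(s["tool_rot"]).as_matrix();p=np.array(s["position"])
    e=np.array([np.cos(yaw),np.sin(yaw),0]);l=np.array([-e[1],e[0],0])
    q=p-O;print("t",s["time"],"reader-frame mm",(1000*np.array([q@e,q@l,q[2]])).round(1),"toolx ang",np.degrees(np.arctan2(T[1,0],T[0,0])).round(2),"toolz",T[:,2].round(3),"F",s["ft_force"].round(1),"g",s["grip_width"],s["grip_force"], "j",s["joint_positions"].round(2))
E
python3 w.py
```

```text
time: 1.6
position: [0.4941, -0.3003, 0.2622]
tool_rot: [-2.522, -1.873, 0.001]
ft_force: [-0.1, -0.4, -0.4]
grip_width: 0.345
grip_force: 0.0
t 1.6 reader-frame mm [  31.5 -253.7  262.2] toolx ang 73.21 toolz [-0. -0. -1.] F [-0.1 -0.4 -0.4] g 0.34547757201654444 0.0 j [ 0.87  0.18 -0.42  1.56  0.07  1.42  0.15]
```

```bash
python3 -m handwheel '[[0,0.05,0.02,0,0,0,0],[0,0.05,0.02,0,0,0,0],[0,0.05,0.02,0,0,0,0],[0,0.05,0.02,0,0,0,0],[0,0.05,0.02,0,0,0,0],[0,0,0,0,0,0,0]]' 20
python3 w.py; python3 - <<'E'
from h import *
c=cam("wrist");im,d=ctrl.get_image("wrist");cv2.imwrite("pics/w1.png",im);np.save("pics/w1.npy",d);np.savez("pics/w1c.npz",K=c[0],R=c[1],t=c[2])
E
```

```text
time: 2.35
position: [0.6627, -0.0844, 0.2613]
tool_rot: [-2.51, -1.882, -0.003]
ft_force: [0.3, 0.6, -0.2]
grip_width: 0.005
grip_force: 0.0
t 2.35 reader-frame mm [132.3   0.9 261.3] toolx ang 73.74 toolz [-0.001  0.004 -1.   ] F [ 0.3  0.6 -0.2] g 0.005217730852955693 0.0 j [ 0.49  0.4  -0.55  1.32  0.2   1.48 -0.33]
```

View pics/w1.png

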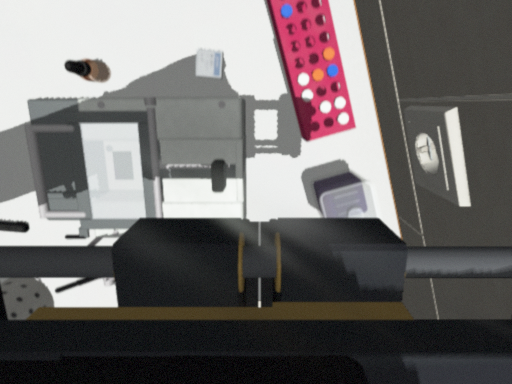

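```bash
python3 - <<'E'
from h import *
from w import O,yaw
z=np.load("pics/w1c.npz");c=(z["K"],z["R"],z["t"])
e=np.array([np.cos(yaw),np.sin(yaw),0]);l=np.array([-e[1],e[0],0])
f=lambda P:(1000*np.array([(P-O)@e,(P-O)@l,P[2]])).round(1)
im=cv2.imread("pics/w1.png");g=im.max(2)
m=(g<50).astype(np.uint8);m[:140]=0;m[205:]=0;m[:,:195]=0;m[:,240:]=0
n,L,st,ce=cv2.connectedComponentsWithStats(m);i=1+st[1:,4].argmax();print(st[i])
x,y,w,h=st[i,:4]
print("tab top RL,RR",f(ray(c,x+w,y+3,.112)),f(ray(c,x+w,y+h-3,.112)),f(ray(c,x,y+h/2,.112)))
print("rear edge",f(ray(c,244.5,99,.08)),f(ray(c,244.5,212,.08)))
W=cloud(np.load("pics/w1.npy"),c)
for p in[(218,175),(236,180),(236,110),(63,170)]:print(f(W[p[1],p[0]]))
E
```

```text
[213 161  11   6  40]
tab top RL,RR [ 99.5  13.8 112. ] [ 99.5  13.8 112. ] [ 89.1  13.8 112. ]
rear edge [117.7  73.3  80. ] [116.8 -43.9  80. ]
[ 93.5   3.2 111.4]
[108.1  -9.   78.6]
[109.2  62.7  80.6]
[-108.8  -10.7   18.4]
```

```bash
sed -i 's/0.5355,-0.048,/0.5374,-0.0486,/;s/-16.4/-16.2/' w.py; python3 -m handwheel '[[0,0,0,0.055,0,0,0],[0,0,0,0.055,0,0,0],[0,0,0,0.04,0,0,0],[0,0,0,0.018,0,0,0],[0,0,0,0,0,0,0]]' 20; python3 w.py
python3 -m handwheel '[[0,0,-0.006,0,0,0,0],[0,0,-0.006,0,0,0,0],[0,0,-0.004,0,0,0,0],[0,0,-0.004,0,0,0,0],[0,0,0,0,0,0,0]]'; python3 w.py
```

```text
time: 3.02
position: [0.6605, -0.0925, 0.0938]
tool_rot: [-2.522, -1.871, 0.003]
ft_force: [0.4, 0.4, 0.2]
grip_width: 0.002
grip_force: 0.0
t 3.025 reader-frame mm [130.4  -7.8  93.8] toolx ang 73.15 toolz [-0.002 -0.    -1.   ] F [0.4 0.4 0.2] g 0.0019162671008492733 0.0 j [ 0.49  0.5  -0.52  1.54  0.26  1.18 -0.37]
time: 3.65
position: [0.642, -0.0854, 0.0948]
tool_rot: [2.521, 1.874, -0.0]
ft_force: [0.3, 0.1, 0.4]
grip_width: 0.008
grip_force: 0.0
t 3.65 reader-frame mm [110.7  -6.2  94.8] toolx ang 73.23 toolz [ 0. -0. -1.] F [0.3 0.1 0.4] g 0.0077196724512711805 0.0 j [ 0.5   0.46 -0.53  1.59  0.25  1.16 -0.37]
```

```bash
python3 -m handwheel '[[0,0.003,-0.004,0,0,0,0],[0,0.003,-0.004,0,0,0,0],[0,0,-0.005,0,0,0,0],[0,0,-0.005,0,0,0,0],[0,0,-0.006,0,0,0,0],[0,0,0,0,0,0,0]]'; python3 w.py
python3 -m handwheel '[[0,0,-0.006,0,0,0,0],[0,0,-0.006,0,0,0,0],[0,0,-0.006,0,0,0,0],[0,0,-0.006,0,0,0,0],[0,0,0,0,0,0,0]]'; python3 w.py
```

```text
time: 4.4
position: [0.6205, -0.0727, 0.0947]
tool_rot: [2.522, 1.874, -0.0]
ft_force: [2.1, -0.4, -1.6]
grip_width: 0.001
grip_force: 1.3
t 4.4 reader-frame mm [86.6  0.  94.7] toolx ang 73.22 toolz [-0. -0. -1.] F [ 2.1 -0.4 -1.6] g 0.0012822581838072592 1.2998758256435394 j [ 0.51  0.41 -0.54  1.65  0.23  1.14 -0.38]
time: 5.03
position: [0.5974, -0.066, 0.0947]
tool_rot: [2.521, 1.874, -0.001]
ft_force: [3.3, -1.9, -1.0]
grip_width: 0.009
grip_force: 1.9
t 5.025 reader-frame mm [62.5  0.  94.7] toolx ang 73.23 toolz [-0.    -0.001 -1.   ] F [ 3.3 -1.9 -1. ] g 0.008888754611745731 1.8987463406301686 j [ 0.52  0.36 -0.55  1.71  0.21  1.13 -0.38]
```

```bash
python3 -m handwheel '[[0,0,-0.004,0,0,0,0],[0,0,-0.004,0,0,0,0],[0,0,-0.003,0,0,0,0],[0,0,0,0,0,0,0]]'; python3 w.py
python3 -m handwheel '[[0,0,-0.002,0,0,0,0],[0,0,-0.002,0,0,0,0],[0,0,0,0,0,0,0]]'; python3 w.py
```

```text
time: 5.52
position: [0.5875, -0.0632, 0.0947]
tool_rot: [2.522, 1.873, -0.0]
ft_force: [3.5, -2.4, -0.9]
grip_width: 0.002
grip_force: 2.2
t 5.525 reader-frame mm [52.2 -0.  94.7] toolx ang 73.2 toolz [ 0.    -0.001 -1.   ] F [ 3.5 -2.4 -0.9] g 0.0021091429498131375 2.16589183606402 j [ 0.53  0.34 -0.56  1.74  0.2   1.12 -0.38]
time: 5.9
position: [0.5838, -0.0621, 0.0947]
tool_rot: [2.521, 1.873, -0.0]
ft_force: [3.6, -3.9, -0.9]
grip_width: 0.001
grip_force: 2.4
t 5.9 reader-frame mm [48.4 -0.  94.7] toolx ang 73.21 toolz [ 0.    -0.001 -1.   ] F [ 3.6 -3.9 -0.9] g 0.0010375403522197581 2.3863973574921005 j [ 0.53  0.34 -0.56  1.75  0.2   1.11 -0.38]
```

```bash
for i in 1 2; do python3 -m handwheel '[[0,0,-0.002,0,0,0,0],[0,0,-0.002,0,0,0,0],[0,0,0,0,0,0,0]]'>/dev/null; python3 w.py;done; python3 - <<'E'
from h import *
im,d=ctrl.get_image("scene");cv2.imwrite("pics/s2.png",cv2.resize(im[180:320,140:340],None,fx=3,fy=3))
E
```

```text
t 6.275 reader-frame mm [44.8 -0.  94.7] toolx ang 73.2 toolz [ 0.001 -0.001 -1.   ] F [ 5.5 -4.1 -1.9] g 0.006180958676473119 2.9060793668031693 j [ 0.54  0.33 -0.56  1.76  0.19  1.11 -0.38]
t 6.65 reader-frame mm [44.5 -0.  95.1] toolx ang 73.18 toolz [ 0.009 -0.002 -1.   ] F [14.3 -4.7 -8.9] g 0.0045045383728403955 7.612908482551575 j [ 0.54  0.32 -0.56  1.76  0.19  1.1  -0.38]
```

View pics/s2.png

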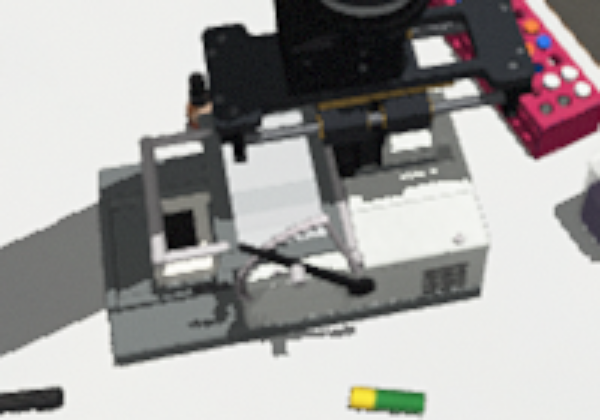

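At the stop: the force has jumped, and the cartridge, with its black label, shows on the apron at crop (185,235). I'll retract so the slide follows back.

```bash
python3 -m handwheel '[[0,0,0.008,0,0,0,0],[0,0,0.008,0,0,0,0],[0,0,0.008,0,0,0,0],[0,0,0.008,0,0,0,0],[0,0,0.008,0,0,0,0],[0,0,0.008,0,0,0,0],[0,0,0.008,0,0,0,0],[0,0,0.008,0,0,0,0],[0,0,0.015,0,0,0,0],[0,0,0.01,0,0,0,0],[0,0,0,-0.05,0,0,0],[0,0,0,-0.055,0,0,0]]'; python3 w.py
```

```text
time: 8.2
position: [0.6598, -0.0846, 0.1989]
tool_rot: [-2.518, -1.872, 0.005]
ft_force: [0.8, -0.5, -0.3]
grip_width: 0.004
grip_force: 0.0
t 8.2 reader-frame mm [127.6  -0.4 198.9] toolx ang 73.24 toolz [-0.005  0.001 -1.   ] F [ 0.8 -0.5 -0.3] g 0.003861061662664772 0.0 j [ 0.49  0.42 -0.55  1.42  0.22  1.37 -0.35]
```

```bash
python3 -m handwheel '[[0.03,0,-0.04,-0.04,0,0,0],[0.03,0,-0.055,0,0,0,0],[0.03,0,-0.055,0,0,0,0],[0.03,0,-0.055,0,0,0,0],[0.03,0,-0.02,0,0,0,0],[0.03,0,0,0,0,0,0],[0.03,0,0,0,0,0,0]]'; python3 w.py;  python3 - <<'E'
from h import *
c=cam("wrist");im,d=ctrl.get_image("wrist");cv2.imwrite("pics/w2.png",im);np.save("pics/w2.npy",d);np.savez("pics/w2c.npz",K=c[0],R=c[1],t=c[2])
E
```

```text
time: 9.07
position: [0.4463, -0.0202, 0.2396]
tool_rot: [-2.522, -1.873, -0.0]
ft_force: [0.5, -0.7, 0.2]
grip_width: 0.344
grip_force: 0.0
t 9.075 reader-frame mm [-95.4   1.9 239.6] toolx ang 73.22 toolz [ 0.  0. -1.] F [ 0.5 -0.7  0.2] g 0.3435034729755935 0.0 j [ 0.63 -0.12 -0.59  1.88 -0.07  1.36 -0.23]
```

View pics/w2.png

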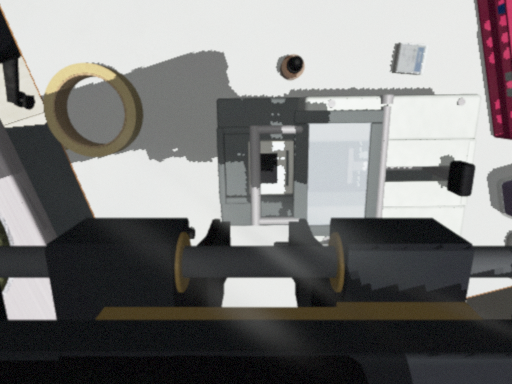

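The tab is back home at (460,178). The bar is at u≈255 between the fingers, and the cartridge (label at (268,165)) is on the apron.

```bash
python3 - <<'E'
from h import *
from w import O,yaw
z=np.load("pics/w2c.npz");c=(z["K"],z["R"],z["t"])
e=np.array([np.cos(yaw),np.sin(yaw),0]);l=np.array([-e[1],e[0],0])
f=lambda P:(1000*np.array([(P-O)@e,(P-O)@l,P[2]])).round(1)
W=cloud(np.load("pics/w2.npy"),c)
for v in(140,160,180,200,218):
    row=W[v,235:280];k=(abs(row[:,2]-.083)<.012);us=235+np.where(k)[0];print(v,us.min(),us.max(),f(ray(c,us.mean(),v,.083)),f(row[k].mean(0)))
print("cart",f(ray(c,296,165,.036)),f(ray(c,280,195,.036)))
print("bar ends/base", f(ray(c,255,127,.083)),f(ray(c,255,226,.083)),f(ray(c,218,98,.02)))
im=cv2.imread("pics/w2.png");print(im[165,225:312].mean(1).astype(int).tolist())
E
```

```text
140 251 260 [-97.9  36.   83. ] [-97.9  36.4  86. ]
160 250 260 [-98.7  17.   83. ] [-98.6  17.5  86. ]
180 251 260 [-98.4  -2.7  83. ] [-98.4  -1.9  86.4]
200 251 260 [-98.7 -22.9  83. ] [-98.6 -21.9  86.4]
218 252 279 [-89.3 -41.8  83. ] [-89.4 -40.8  85.7]
cart [-54.2   3.2  36. ] [-71.6 -31.   36. ]
bar ends/base [-98.3  48.1  83. ] [-99.5 -50.2  83. ] [-139.3   75.6   20. ]
[105, 136, 134, 139, 134, 135, 136, 134, 136, 135, 136, 137, 137, 136, 136, 135, 137, 136, 129, 104, 70, 67, 71, 89, 106, 95, 90, 95, 102, 104, 106, 97, 100, 95, 83, 56, 30, 21, 20, 15, 15, 23, 23, 21, 24, 17, 24, 19, 33, 43, 34, 38, 102, 149, 196, 223, 198, 145, 140, 132, 116, 86, 69, 90, 121, 129, 132, 125, 96, 59, 58, 62, 62, 65, 61, 62, 64, 64, 64, 65, 65, 66, 90, 158, 202, 205, 206]
```

```bash
python3 -m handwheel '[[0.03,0,-0.003,0.04,0,0,0],[0.03,0,0,0.04,0,0,0],[0.03,0,0,0.04,0,0,0],[0.03,0,0,0,0,0,0],[0.03,0,0,0,0,0,0]]'; python3 w.py
```

```text
time: 9.75
position: [0.4442, -0.0191, 0.1207]
tool_rot: [2.522, 1.874, 0.002]
ft_force: [-0.6, 1.1, 0.7]
grip_width: 0.347
grip_force: 0.0
t 9.75 reader-frame mm [-97.8   2.4 120.7] toolx ang 73.23 toolz [ 0.001  0.001 -1.   ] F [-0.6  1.1  0.7] g 0.34749441065101794 0.0 j [ 0.62 -0.02 -0.62  2.05 -0.01  1.11 -0.29]
```

```bash
python3 -m handwheel '[[0.03,0,0,0.02,0,0,0],[0.03,0,0,0.02,0,0,0],[0.03,0,0,0.011,0,0,0],[0.03,0,0,0,0,0,0]]'; python3 w.py;python3 -m handwheel '[[0,0,0,0,0,0,0],[0,0,0,0,0,0,0],[0,0,0,0,0,0,0],[0,0,0,0,0,0,0],[0,0,0,0,0,0,0]]' 20; python3 w.py
```

```text
time: 10.25
position: [0.4433, -0.0192, 0.069]
tool_rot: [2.522, 1.874, 0.001]
ft_force: [-0.2, -0.5, -0.1]
grip_width: 0.346
grip_force: 0.0
t 10.25 reader-frame mm [-98.6   2.   69. ] toolx ang 73.22 toolz [ 0.  0. -1.] F [-0.2 -0.5 -0.1] g 0.34641375228725957 0.0 j [ 0.6   0.06 -0.63  2.1   0.04  1.   -0.34]
time: 10.88
position: [0.4426, -0.019, 0.069]
tool_rot: [-2.521, -1.874, 0.001]
ft_force: [-4.2, 2.2, 5.6]
grip_width: 0.103
grip_force: 20.0
t 10.875 reader-frame mm [-99.3   2.   69. ] toolx ang 73.24 toolz [-0.001 -0.    -1.   ] F [-4.2  2.2  5.6] g 0.10316418458827002 19.99249041080475 j [ 0.6   0.05 -0.63  2.1   0.04  1.   -0.34]
```

```bash
python3 -m handwheel '[[0,0,0,-0.006,0,0,0],[0,0,0.0006,-0.0062,0,0,0],[0,0,0.0007,-0.006,0,0,0],[0,0,0.0011,-0.006,0,0,0],[0,0,0.0013,-0.006,0,0,0],[0,0,0.0017,-0.0059,0,0,0],[0,0,0.0019,-0.0057,0,0,0],[0,0,0.0023,-0.0057,0,0,0],[0,0,0.0025,-0.0055,0,0,0],[0,0,0.0028,-0.0055,0,0,0],[0,0,0,0,0,0,0]]'; python3 w.py
```

```text
time: 12.25
position: [0.4557, -0.0228, 0.1273]
tool_rot: [-2.519, -1.872, 0.004]
ft_force: [-6.7, 3.3, 2.9]
grip_width: 0.113
grip_force: 20.0
t 12.25 reader-frame mm [-85.6   2.  127.3] toolx ang 73.24 toolz [-0.004  0.001 -1.   ] F [-6.7  3.3  2.9] g 0.11310173447814705 19.98686134815216 j [ 0.62  0.01 -0.62  2.01  0.    1.13 -0.3 ]
```

```bash
python3 -m handwheel '[[0,0,0.0031,-0.0053,0,0,0],[0,0,0.0033,-0.0051,0,0,0],[0,0,0.0036,-0.0049,0,0,0],[0,0,0.0038,-0.0048,0,0,0],[0,0,0,0,0,0,0]]'; python3 w.py
python3 - <<'E'
from h import *
P=[]
for n,(x,y) in(("scene",(200,215)),("side",(245,85))):
    im,d=ctrl.get_image(n);cv2.imwrite(f"pics/{n}3.png",im);np.save(f"pics/{n}3.npy",d);P.append(cv2.resize(im[y:y+75,x:x+100],None,fx=4,fy=4,interpolation=2))
im,d=ctrl.get_image("wrist");cv2.imwrite("pics/wrist3.png",im)
P=np.vstack([np.hstack(P),cv2.resize(im[:, :],(400,300)).repeat(1,0) if 0 else np.hstack([cv2.resize(im,(400,300)),np.zeros((300,400,3),np.uint8)])])
cv2.imwrite("pics/c3.png",P)
E
```

```text
time: 12.88
position: [0.4679, -0.0264, 0.1478]
tool_rot: [-2.518, -1.872, 0.007]
ft_force: [-12.2, 4.6, 7.1]
grip_width: 0.106
grip_force: 20.0
t 12.875 reader-frame mm [-72.9   2.  147.8] toolx ang 73.25 toolz [-0.006  0.001 -1.   ] F [-12.2   4.6   7.1] g 0.10647996694681107 19.988898932933807 j [ 0.62  0.02 -0.62  1.96  0.01  1.18 -0.3 ]
```

View pics/c3.png

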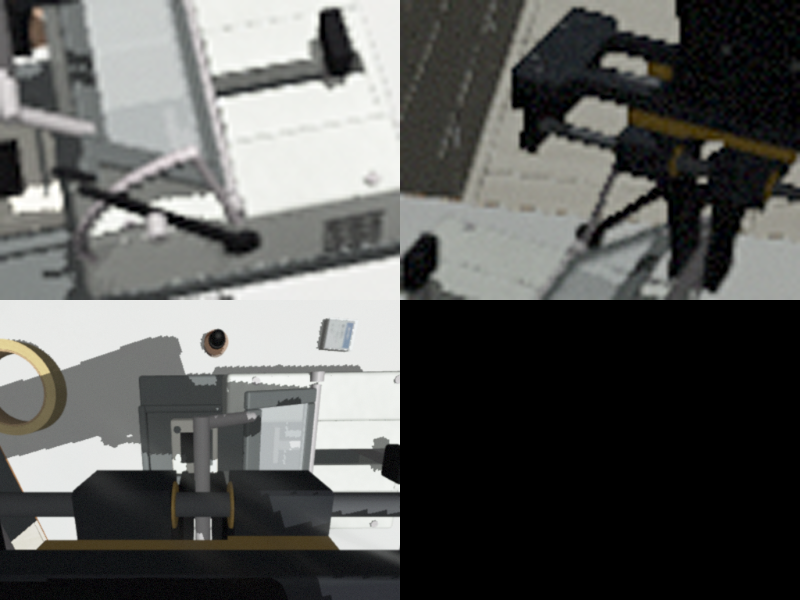

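```bash
cat > ang.py <<'E'
from w import *
import sys
def run(tag):
    e=np.array([np.cos(yaw),np.sin(yaw),0]);l=np.array([-e[1],e[0],0]);c=cam("scene")
    im=cv2.imread(f"pics/scene{tag}.png");W=cloud(np.load(f"pics/scene{tag}.npy"),c)
    Q=1000*np.stack([(W-O)@e,(W-O)@l,W[...,2]],-1)
    x,y,z=Q[...,0],Q[...,1],Q[...,2]
    a=np.arctan2(z-83,25-x);r=np.hypot(z-83,25-x)
    m=(abs(y+90)<7)&(im.max(2)<70)&(r>30)&(r<112)&(a>.4)&(a<1)
    print("arm",m.sum(),"a med",np.median(a[m]).round(4),"y",np.median(y[m]).round(1),"slope",)
    p=np.polyfit((25-x)[m],(z-83)[m],1);print(" slope angle",np.arctan(p[0]).round(4),"rmax",r[m].max().round(1))
    # plane-ray angles of black arm and pointer pixels, without depth
    o=-c[1].T@c[2];v,u=np.indices(z.shape);D=np.stack([(u-c[0][0,2])/c[0][0,0],(v-c[0][1,2])/c[0][1,1],np.ones(z.shape)],-1)@c[1]
    def on(yy):
        k=(yy/1000-(o-O)@l)/(D@l);P=o+k[...,None]*D;X=1000*(P-O)@e;Z=1000*P[...,2];return np.arctan2(Z-83,25-X),np.hypot(Z-83,25-X)
    A,Rr=on(-90);k=(im.max(2)<70)&(Rr>45)&(Rr<100)&(A>.65)&(A<.95);print("arm by plane",k.sum(),np.median(A[k]).round(4))
    A,Rr=on(-71);k=(im.max(2)<75)&(Rr>60)&(Rr<115)&(A>.4)&(A<1.1)
    for b in range(60,115,5):
        q=k&(Rr>=b)&(Rr<b+5);print(b,q.sum(),np.sort(A[q]).round(2)[:: max(1,q.sum()//8)] if q.any() else "")
    d=(abs(y)<40)&(x<15)&(r>50)&(r<80)&(z>95)
    d=(y>-50)&(y<40)&(r>30)&(r<80)&(abs(a-.7)<.25)
    print("door",d.sum(),np.median(a[d]).round(4), "slope", np.arctan(np.polyfit((25-x)[d],(z-83)[d],1)[0]).round(4))
run(sys.argv[1])
E
python3 ang.py 3; python3 -m handwheel '[[0,0,-0.002,0,0,0,0],[0,0,0,0,0,0,0]]'; python3 w.py
python3 - <<'E'
import cv2
im=cv2.imread("pics/scene3.png")
cv2.imwrite("pics/c4.png",cv2.resize(im[245:290,205:280],None,fx=10,fy=10,interpolation=cv2.INTER_NEAREST))
E
```

```text
arm 78 a med 0.8536 y -91.9 slope
 slope angle 0.8199 rmax 106.7
arm by plane 57 0.8284
60 7 [0.43 0.43 0.49 0.49 0.54 0.55 0.55]
65 6 [0.43 0.43 0.48 0.48 0.48 0.53]
70 6 [0.47 0.47 0.47 0.52 0.52 0.53]
75 7 [0.5  0.51 0.51 0.55 0.55 0.56 0.59]
80 9 [0.41 0.5  0.54 0.55 0.58 0.59 0.63 0.63 0.67]
85 14 [0.41 0.45 0.45 0.49 0.49 0.54 0.58 0.61 0.62 0.65 0.66 0.66 0.69 0.7 ]
90 12 [0.53 0.56 0.56 0.59 0.6  0.63 0.64 0.64 0.67 0.67 0.68 0.71]
95 12 [0.59 0.62 0.62 0.63 0.65 0.66 0.66 0.69 0.69 0.7  0.72 0.73]
100 17 [0.57 0.65 0.67 0.7  0.71 0.75 0.77 0.79 0.81]
105 14 [0.73 0.73 0.75 0.76 0.77 0.78 0.79 0.8  0.82 0.83 0.84 0.85 0.86 0.88]
110 19 [0.46 0.49 0.49 0.52 0.78 0.81 0.83 0.84 0.86 0.89]
door 734 0.6822 slope 0.6821
time: 13.28
position: [0.4678, -0.0263, 0.1476]
tool_rot: [-2.52, -1.873, 0.002]
ft_force: [-5.5, 2.5, 2.7]
grip_width: 0.107
grip_force: 20.0
t 13.275 reader-frame mm [-73.1   2.  147.6] toolx ang 73.24 toolz [-0.002  0.    -1.   ] F [-5.5  2.5  2.7] g 0.1074373915054048 19.988189041614532 j [ 0.62  0.01 -0.62  1.96  0.01  1.17 -0.29]
```

View pics/c4.png

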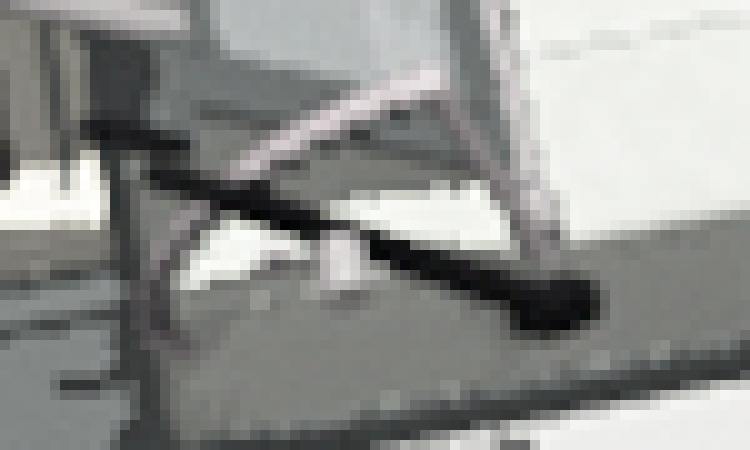

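```bash
cat > pt.py <<'E'
from w import *
import sys
tag=sys.argv[1];pu=list(map(int,sys.argv[2:6])) # pointer box u0 u1 v0 v1
e=np.array([np.cos(yaw),np.sin(yaw),0]);l=np.array([-e[1],e[0],0]);c=cam("scene");o=-c[1].T@c[2]
im=cv2.imread(f"pics/scene{tag}.png").max(2).astype(float)
def XZ(u,v,yy):
    D=np.stack([(u-c[0][0,2])/c[0][0,0],(v-c[0][1,2])/c[0][1,1],np.ones_like(u)],-1)@c[1]
    k=(yy/1000-(o-O)@l)/(D@l);P=o+k[...,None]*D;return 1000*(P-O)@e,1000*P[...,2]
def cols(u0,u1,fv,h=4,thr=75):
    U=[];V=[]
    for u in range(u0,u1):
        v0=fv(u);vs=np.arange(int(round(v0))-h,int(round(v0))+h+1);w=np.clip(thr-im[vs,u],0,None)
        if w.sum()>20:U.append(u);V.append((w*vs).sum()/w.sum())
    return np.array(U,float),np.array(V)
vs,us=np.mgrid[270:281,254:268];w=np.clip(70-im[vs,us],0,None)
hu,hv=(w*us).sum()/w.sum(),(w*vs).sum()/w.sum();hx,hz=XZ(np.array([hu]),np.array([hv]),-90.);print("hub px",hu,hv,"xz",hx,hz)
U,V=cols(222,252,lambda u:262.7+(u-221)*(272.5-262.7)/(251-221),2)
X,Z=XZ(U,V,-90.);p=np.polyfit(X,Z,1);A=np.arctan(-p[0]);print("arm slope",A,"resid",np.std(np.polyval(p,X)-Z),"about hub",np.median(np.arctan2(Z-hz,hx-X)),"nominal",np.median(np.arctan2(Z-83,25-X)))
u0,u1,v0,v1=pu;vv,uu=np.mgrid[v0:v1,u0:u1];w=np.clip(75-im[vv,uu],0,None);k=w>5
for yy in(-71.,):
    X,Z=XZ(uu[k].astype(float),vv[k].astype(float),yy);W=w[k];a=np.arctan2(Z-83,25-X);a2=np.arctan2(Z-hz,hx-X);r=np.hypot(Z-83,25-X)
    print("ptr n",k.sum(),"nominal",np.average(a,weights=W),"abt hub",np.average(a2,weights=W),"r",r.min(),r.max())
    for lo in range(70,120,6):
        q=(r>=lo)&(r<lo+6)
        if q.any():print(lo,q.sum(),np.average(a[q],weights=W[q]).round(3))
E
python3 pt.py 3 214 224 256 261
python3 - <<'E'
from w import *
e=np.array([np.cos(yaw),np.sin(yaw),0]);l=np.array([-e[1],e[0],0]);c=cam("scene")
W=cloud(np.load("pics/scene0.npy"),c);Q=1000*np.stack([(W-O)@e,(W-O)@l,W[...,2]],-1);x,y,z=Q[...,0],Q[...,1],Q[...,2]
d=(abs(y)<45)&(x>-45)&(x<0)&(abs(z-83)<12);d[:200]=0
print("door0",d.sum(),np.median(z[d]),np.polyfit((25-x)[d],z[d],1))
E
```

```text
hub px 258.96397228637414 274.95057736720554 xz [21.61099077] [85.21353837]
arm slope 0.8314883919577793 resid 0.8905840638891437 about hub 0.8372265380240986 nominal 0.8213062581331999
ptr n 34 nominal 0.6596654327441064 abt hub 0.6632884171654995 r 81.40319719213491 104.98668393350673
76 1 0.633
82 6 0.646
88 6 0.659
94 15 0.659
100 6 0.68
door0 835 83.97753840229578 [-3.34775221e-03  8.41722672e+01]
```

```bash
python3 -m handwheel '[[0,0,0.0027,-0.0033,0,0,0],[0,0,0.0029,-0.0032,0,0,0],[0,0,0.0029,-0.0031,0,0,0],[0,0,0.003,-0.0029,0,0,0],[0,0,0,0,0,0,0],[0,0,0,0,0,0,0]]'>/dev/null; python3 w.py
python3 - <<'E'
from h import *
im,d=ctrl.get_image("scene");cv2.imwrite("pics/scene4.png",im);np.save("pics/scene4.npy",d)
cv2.imwrite("pics/c5.png",cv2.resize(im[240:285,205:280],None,fx=10,fy=10,interpolation=cv2.INTER_NEAREST))
E
python3 ang.py 4|egrep 'door|arm|slope'
```

```text
t 14.025 reader-frame mm [-61.8   2.  160.6] toolx ang 73.25 toolz [-0.002  0.    -1.   ] F [-7.9  3.1  6.9] g 0.10735270710647753 19.985991418361664 j [ 0.62  0.03 -0.62  1.92  0.02  1.2  -0.3 ]
arm 79 a med 0.8581 y -92.1 slope
 slope angle 0.7979 rmax 107.2
arm by plane 57 0.8284
door 638 0.8178 slope 0.8168
```

View pics/c5.png

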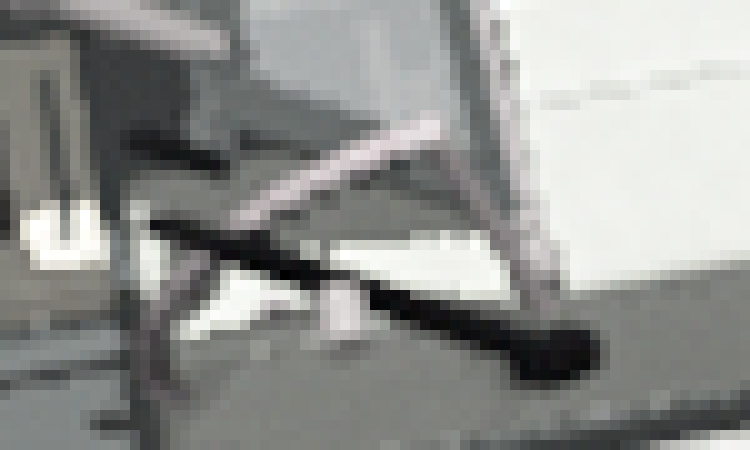

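```bash
python3 pt.py 4 217 228 252 258; python3 pt.py 3 213 225 255 261 | head -3
```

```text
hub px 259.00046040515656 274.93968692449357 xz [21.6809478] [85.2301816]
arm slope 0.8310667683575469 resid 0.8587040716779747 about hub 0.8361556749029824 nominal 0.8191350930079279
ptr n 43 nominal 0.7920515928626336 abt hub 0.8007496609821533 r 80.67779209245589 108.49564170563536
76 1 0.771
82 5 0.793
88 8 0.785
94 14 0.787
100 12 0.802
106 3 0.813
hub px 258.96397228637414 274.95057736720554 xz [21.61099077] [85.21353837]
arm slope 0.8314883919577793 resid 0.8905840638891437 about hub 0.8372265380240986 nominal 0.8213062581331999
ptr n 40 nominal 0.6631916140097508 abt hub 0.6669329557588646 r 81.40319719213491 105.30798994977006
```

```bash
python3 -m handwheel '[[0,0,0.0002,-0.0016,0,0,0],[0,0,0.0002,-0.0015,0,0,0],[0,0,0,0,0,0,0],[0,0,0,0,0,0,0],[0,0,0,0,0,0,0]]'>/dev/null; python3 w.py
python3 - <<'E'
from h import *
I=[];D=[]
for i in range(5):
    im,d=ctrl.get_image("scene");I.append(im);D.append(d)
cv2.imwrite("pics/scene5.png",np.mean(I,0).astype(np.uint8));np.save("pics/scene5.npy",np.median(D,0))
E
python3 ang.py 5|egrep 'door|arm|slope';python3 pt.py 5 217 229 251 257
```

```text
t 14.7 reader-frame mm [-59.9   1.9 162.7] toolx ang 73.23 toolz [ 0.001  0.    -1.   ] F [ 2.1  4.6 -3.5] g 0.10184120543345489 19.97844099998474 j [ 0.62  0.03 -0.62  1.92  0.02  1.2  -0.29]
arm 81 a med 0.8549 y -92.1 slope
 slope angle 0.7956 rmax 106.5
arm by plane 57 0.8284
door 627 0.8375 slope 0.8414
hub px 258.98863119599815 274.943610732151 xz [21.65827342] [85.22318778]
arm slope 0.8302462420628356 resid 0.8884017398787186 about hub 0.8358181704665842 nominal 0.8195811900497341
ptr n 52 nominal 0.8118856804224034 abt hub 0.8216033923382066 r 81.33319261393513 110.75865349547104
76 1 0.813
82 5 0.809
88 9 0.803
94 15 0.806
100 15 0.819
106 7 0.838
```

```bash
python3 -m handwheel '[[0,0,0,0,0,0,0],[0,0,0,0,0,0,0],[0,0,0,0,0,0,0],[0,0,0,0,0,0,0]]'; python3 w.py; python3 -c "
from bench import ctrl
print(ctrl.close_job())"
```

```text
time: 15.45
position: [0.4803, -0.03, 0.1627]
tool_rot: [2.521, 1.874, 0.002]
ft_force: [3.2, 3.9, -5.4]
grip_width: 0.104
grip_force: 20.0
t 15.45 reader-frame mm [-60.    1.9 162.7] toolx ang 73.24 toolz [ 0.001  0.    -1.   ] F [ 3.2  3.9 -5.4] g 0.10420568864004216 19.97851252555847 j [ 0.62  0.03 -0.62  1.92  0.02  1.2  -0.29]
the job is handed in; nothing more can be done
None
```

I handed the job in at 15.45 s: the cartridge is out on the apron (centre about x -79 mm), the ejector slide is back home, and the arm is still holding the door at about 0.82 rad, within about 0.01 rad of the index mark by camera, with the index arm unmoved.

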